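# Draw the X-ray marker dish from its slot, turn it and hold it over the panel

### The arm

A 6-joint arm with a two-finger parallel gripper is mounted at the origin on a cart in front of the work surface, level with it; the furniture and walls round the work are solid. World frame = base frame: x ahead of the robot, y to its left, z up, the work surface at z = 0. Lengths are in m, angles in rad, forces in N, time in s.
With the tool pointing down it reaches from about 0.35 to 0.775 m from the base axis. Payload 7.3 kg.
Tool frame: the origin (TCP) lies between the finger pads; the fingertips stand 25 mm ahead of it and the grasp point (between the pads) lies 6 mm ahead of it; z points along the fingers, y is the line along which they close (so a half turn about z gives the same grasp; the last joint's range is limited). The gripper opens to 92 mm and grips with 3 to 60 N. Pads are 19 mm wide; open, the fingers measure 130 mm over their backs; the gripper's body (75 mm by 190 mm) begins 47 mm behind the grasp point.
Start: joints at [1.019, 0.342, 1.524, -0, 1.275, -0.146], TCP at [0.207, 0.482, 0.252] pointing down, gripper open.
Joint ranges: [-2.53, 2.53], [-0.77, 2.02], [0.04, 2.7], [-1, 4.14], [0.28, 2.66], [-3.11, 3.11]. Speed limits (rad/s): [2.57, 2.57, 3.14, 3.14, 3.14, 3.14].

### API

Orientations are given as [roll, pitch, yaw] about the fixed x, y, z axes, in that order (R = Rz(yaw) Ry(pitch) Rx(roll)).
In Python, from station import * gives the robot as it stands.
- The arm moves only by the shell command python3 -m jog 'ROWS' [FORCE]. ROWS is JSON, a list of rows, each an object with "delta_pos": the shift along the tool's x, y, z in mm, a list of three; "turn": the turn about the tool's z in rad; "gripper": the opening, from 0 (shut) to 1 (fully open). In form: [{"delta_pos": [tx, ty, tz], "turn": turn, "gripper": gripper}, ...]. A call has 1 to 12 rows; each row shifts and turns the commanded pose from where the row before left it, along the tool's axes as they then stand; what a row does not reach is not made up. A row lasts 1/10 s, in which the tool goes at most 50 mm and 8.59 degrees, less where a joint would pass 70% of its speed; a pose out of reach is approached as far as the arm can. A call with a gripper value outside its range is refused whole. The fingers move at their own pace and stop on an object; FORCE is the grip in N (left out, the last holds). Time passes only in rows, so rows that do not move let the fingers close. It gives the time, the measured TCP pose, the force, the opening and the grip force at its end, in the units of the state.
- observe(): the state, without advancing time (a new reading comes with each control period).
- camera(name): name is "scene" or "top" or "wrist"; returns a dict with "img" (420x560x3 uint8, red, green, blue), "fovy" (degrees; the focal length in pixels is half the picture's height over the tangent of half this angle, whatever the lens; pixels are square), "cx", "cy" (the principal point, pixels), "R" (3x3) and "t" (3): a world point X has camera coordinates R X + t. Camera axes: x right, y down, z forward; pixel columns grow to the right and rows downward; lengths in m; the calibration is good to about 2 mm. A picture is of the moment at which its call begins. There is no depth.
- sign_off(): hands the job in; it is judged then, once.
The state is a dict: "clock": time; "joint_pos": joint angles; "joint_velocities": joint speeds; "tau": joint torques, N m; "tool_pos": TCP position; "eef_rot": TCP orientation; "wrist_force": force on the tool from outside, world axes, zero at the start; "torque": the same for the moment, N m; "opening": opening from 0.0 (shut) to 1.0 (fully open); "gripper_force": force on a finger pad.
Only numpy, scipy, OpenCV 4.12 (cv2) and the standard library are available. Lean on these libraries where they do the work, as an engineer would, in place of code of your own. Each camera call takes 0.05 s, during which the arm holds its last target. There are 200 camera calls.

### The job

Grip the upright blade of the marker dish by its top edge, draw it straight up out of the slotted holder and carry it to the flat X-ray panel, turning it about a quarter turn (anticlockwise seen from above), so that the loose steel ball is right above the white cross and the blade is above the blue line and parallel to it, with the blade's lower end a few centimetres above the panel. Keep the dish level and move smoothly so that the ball stays near the middle of the dish all the way, and leave the two small bottles and the tape roll where they are. Finish while still holding the dish there, level and still: nothing is put down or let go.

Things in the scene. Friction and masses are not known exactly. Their poses are not given: they have to be found in the camera images.
- blade_grip (a point): Grip point of the marker carrier, a loose rigid piece of 0.21 to 0.34 kg: in its upright aluminium blade, 18 mm below the top edge. Blade 8 mm thick (x), 60 wide (y), 150 tall (z up). A blue dish, 95 mm across, is fixed on the blade's +x side: its centre 58 mm along +x and 74 mm below this point, its rim top 60 mm below. A shoulder rests on the holder; the lowest 40 mm of blade is in the slot.
- dish_centre (a point): Lowest point of the blue dish's upper face, at its middle; axes as blade_grip (x from blade to dish, z up). Shallow: slope 4 degrees out to 22 mm radius (thin white ring), then 12 degrees, then a rim 7 mm high at 44 mm radius.
- blade_foot (a point): Middle of the blade's lower end, 132 mm below blade_grip; same axes. At the start it is in the slot, 8 mm above the worktop.
- marker_ball_center (a point): Centre of the loose steel ball, 25 mm diameter, about 0.064 kg, lying in the middle of the dish; at rest it stands 12.5 mm above dish_centre.
- slot_holder: Fixed grey slotted holder, 62 x 84 x 48 mm tall, blue stripe. Origin on the worktop under the slot's centre; z up, x across the slot to the side where the dish overhangs (same yaw as the carrier), y along it. Slot open at the top, 11.5 mm wide, 64 long, 43 deep: the blade has 1.7 mm play each side and is out when raised 40 mm.
- detector_panel: Fixed flat black and grey X-ray panel on the worktop, 200 (x) x 240 (y) x 16 mm. Origin in the middle of its underside; z up. A blue line 60 mm long (along y) is printed at x = -58 mm; the white cross is at x = y = 0. At the end the dish points from the blade along the panel's +x.
- panel_cross (a point): Centre of the white cross with ring (40 mm) on the panel's top face, 16 mm above the worktop; axes as the panel's.
- bottle_white_mid (a point): Bystander: white plastic bottle, 61 mm diameter, 150 mm tall; point half-way up. Leave alone.
- bottle_brown_mid (a point): Bystander: amber bottle with black cap, 60 mm diameter, 142 mm tall; point half-way up. Leave alone.
- tape_roll_c_mid (a point): Bystander: pale tape roll standing on end, 33 mm diameter, 60 mm tall; point half-way up. Leave alone.
Not all that is in view belongs to the job. Of the things like the slot_holder, leave any that is turquoise; of the rest the larger one is meant.

How it is judged:
On the way:
1. the blade has been drawn straight up out of the slot, the ball still in the middle of the dish (z of blade_foot in the frame of slot_holder above 0.05 m and horizontal distance between blade_foot and slot_holder below 0.04 m and horizontal distance between marker_ball_center and dish_centre below 0.022 m), for 0.05 s.
At the end, for the whole second after the job is handed in: For the last second the fingers hold the carrier still and level (0.1 rad), blade foot 15 to 120 mm above the panel; ball within 12 mm of the dish middle and 18 mm horizontally of the cross; blade parallel to the blue line (0.14 rad) and on its side of the cross (horizontal distance between marker_ball_center and panel_cross below 0.018 m and horizontal distance between marker_ball_center and dish_centre below 0.012 m and distance between marker_ball_center and dish_centre below 0.02 m and angle between the x axis of blade_grip and the x axis of detector_panel, either way round below 0.14 rad and x of blade_foot in the frame of detector_panel below -0.035 m and z of blade_foot in the frame of panel_cross between 0.015 and 0.12 m and angle between blade_grip's own z axis and vertical below 0.1 rad and linear speed of carrier below 0.03 m/s and contact force between the fingers and carrier above 1 N); the arm keeps its last pose, push and grip.
It fails at once if the ball rolls out to the dish's rim or leaves the dish (horizontal distance between marker_ball_center and dish_centre above 0.028 m or distance between marker_ball_center and dish_centre above 0.04 m).
It fails at once if the dish is tipped (angle between blade_grip's own z axis and vertical above 0.25 rad).
It fails at once if a bottle or the tape roll is moved (distance of any of bottle_white_mid, bottle_brown_mid, tape_roll_c_mid from where it was at the start of the episode above 0.025 m).
It also fails if it takes over 56 s, if anything falls off the work surface, if the arm or the gripper's body presses on something with over 40 N, if the wrist force passes 120 N, or if a joint passes its speed limit or range.

## Working session

There is one attempt and no reset: what is moved stays moved. The work goes in short steps, Python scripts to look and compute and a shell command to move; the robot and the scene stay as the last step left them, time stands still between calls to the robot, and variables do not carry over. Pictures are saved under pics/ and viewed, at most 10 in all, crops included, and the job is handed in when it is done.

```bash
mkdir -p pics; python3 - <<'E'
from station import *
import cv2,pickle
s=observe();print({k:s[k] for k in('clock','tool_pos','eef_rot','opening','wrist_force')})
for n in("scene","top","wrist"):
    c=camera(n);pickle.dump(c,open(f'pics/{n}0.pkl','wb'));cv2.imwrite(f'pics/{n}0.png',c['img'][:,:,::-1]);print(n,c['fovy'],c['cx'],c['cy'],(-c['R'].T@c['t']).round(3))
E
```

```text
{'clock': 0.0, 'tool_pos': array([0.20702372, 0.48205485, 0.25103454]), 'eef_rot': array([-3.14003118e+00, -2.44761276e-04,  2.73578507e+00]), 'opening': 0.9969088186716022, 'wrist_force': array([-0.86428896,  0.17396231, -0.96424726])}
scene 42.2185995569737 284.3925813966068 212.1877652237175 [-0.287 -0.177  1.391]
top 48.929591065385026 276.6369355586627 206.78767915185787 [ 0.411 -0.005  1.431]
wrist 70.84477350269223 279.5823299205024 209.3867952345777 [0.136 0.512 0.384]
```

View pics/top0.png

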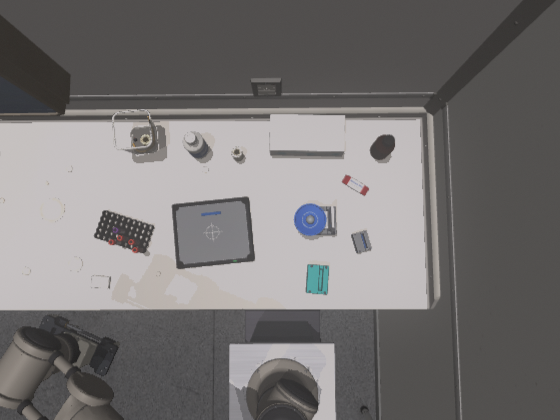

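View pics/scene0.png

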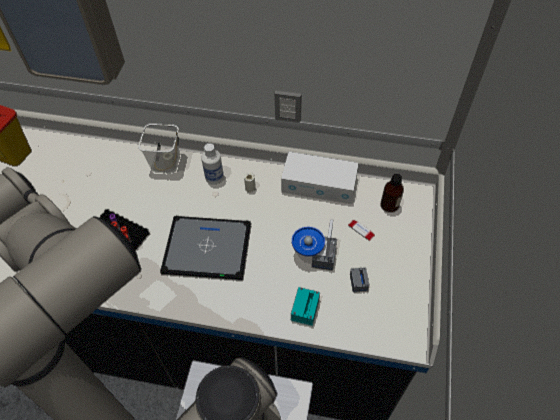

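The top view shows the dish at about (310,219), with the carrier in the grey holder at about (327,220). The panel cross is at (212,232) and its blue line at (211,213). The turquoise holder at (317,279) and the small grey one at (361,241) are decoys. Next I'll enlarge crops for pixel readings.

```bash
cat > h.py <<'E'
import numpy as np,pickle,cv2
def f(c): return 210/np.tan(np.radians(c['fovy'])/2)
def ray(c,u,v):
    d=c['R'].T@np.array([(u-c['cx'])/f(c),(v-c['cy'])/f(c),1]); return -c['R'].T@c['t'],d
def at(c,u,v,z):
    o,d=ray(c,u,v); return o+d*(z-o[2])/d[2]
def proj(c,X):
    p=c['R']@np.asarray(X)+c['t']; return np.array([c['cx'],c['cy']])+f(c)*p[:2]/p[2]
def load(n): return pickle.load(open(f'pics/{n}.pkl','rb'))
E
python3 - <<'E'
from h import *
t=load('top0')['img'];s=load('scene0')['img']
a=cv2.resize(t[195:245,285:345],None,fx=6.5,fy=6.5,interpolation=2)
b=cv2.resize(s[212:280,285:345],None,fx=6.5,fy=6.5,interpolation=2)
o=np.zeros((max(a.shape[0],b.shape[0]),780,3),np.uint8);o[:a.shape[0],:390]=a;o[:b.shape[0],390:]=b
cv2.imwrite('pics/crop1.png',o[:,:,::-1])
c=load('top0')
for n,p,z in(('cross',(212,232),.016),('line l',(202,213.5),.016),('line r',(221,212.5),.016),('dish',(310,219),.1),('white',(191,137),.15),('brown',(384,146),.142),('tape',(237,153),.06)):print(n,at(c,*p,z).round(3))
q=load('top0')['img'].astype(int)
m=((q[:,:,2]-q[:,:,0]>50)&(q[:,:,2]-q[:,:,1]>40)).astype(np.uint8)
n,l,st,ce=cv2.connectedComponentsWithStats(m)
for i in range(1,n):
  if st[i,4]>15:print(st[i],ce[i].round(1))
E
```

```text
cross [0.487 0.21  0.016]
line l [0.545 0.242 0.016]
line r [0.547 0.183 0.016]
dish [ 0.519 -0.086  0.1  ]
white [0.751 0.253 0.15 ]
brown [ 0.723 -0.296  0.142]
tape [0.724 0.131 0.06 ]
[294 204  32  32 717] [309.7 219.2]
[202 212  18   3  29] [211.  213.1]
```

View pics/crop1.png

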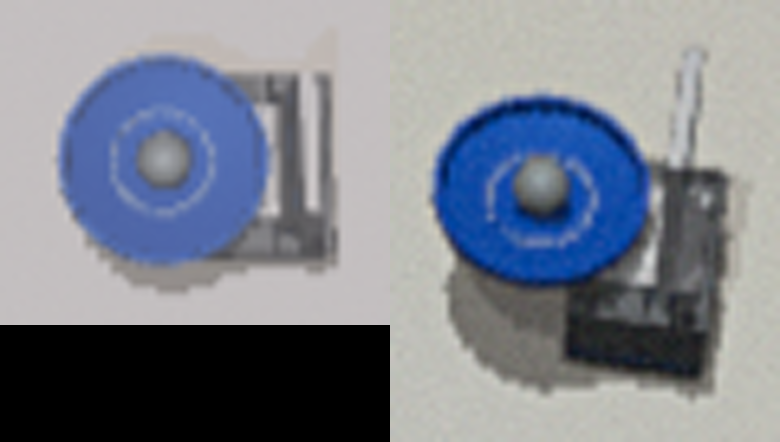

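View pics/wrist0.png

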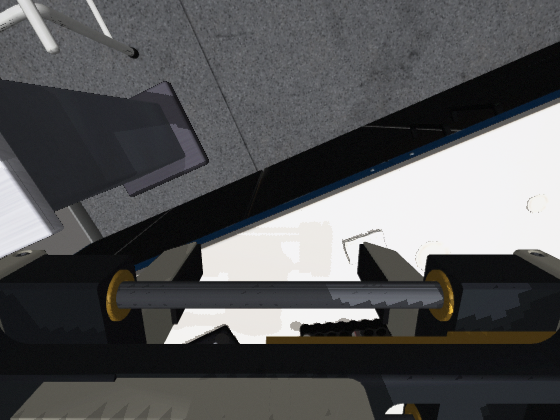

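The crop shows the ball in the middle of the dish, with the aluminium blade as a thin strip on the right, nearly aligned with the image axes. The wrist view currently shows the floor and table edge. Next I'll work out the carrier pose from both cameras.

```bash
python3 - <<'E'
from h import *
t=load('top0');s=load('scene0')
# dish: rim z .080 blue outline ellipse centres
def blue(c):
    q=c['img'].astype(int);m=((q[:,:,2]-q[:,:,0]>50)&(q[:,:,2]-q[:,:,1]>40)).astype(np.uint8)
    n,l,st,ce=cv2.connectedComponentsWithStats(m);o=[]
    for i in range(1,n):
        if st[i,4]>300:
            k,_=cv2.findContours((l==i).astype(np.uint8),0,1);e=cv2.fitEllipse(k[0]);o.append((st[i].tolist(),e[0],e[1]))
    return o
for n,c in(('t',t),('s',s)):
    for st,e,ax in blue(c): print(n,st,np.round(e,1),np.round(ax,1),at(c,*e,.08).round(4))
tp=lambda u,v:(285+u/6.5-.42,195+v/6.5-.42); sp=lambda u,v:(285+(u-390)/6.5-.42,212+v/6.5-.42)
print('ball',at(t,*tp(164,159),.0785).round(4),at(s,*sp(541,185),.0785).round(4))
print('blade top ctr scene(665..)',[at(s,*sp(*p),.158).round(4) for p in((695,48),(683,160))])
print('blade top top',[at(t,*tp(*p),.158).round(4) for p in((312,75),(312,212))])
print('holder',[at(t,*tp(*p),.048).round(4) for p in((330,73),(335,262))],[at(s,*sp(*p),.048).round(4) for p in((725,172),(703,318),(568,290))])
for d in (.1,.14):print(proj(t,[.52,-.15,d]),proj(s,[.52,-.15,d]))
E
```

```text
t [294, 204, 32, 32, 717] [309.7 219.2] [30.3 31.3] [ 0.5204 -0.086   0.08  ]
s [292, 227, 33, 29, 695] [307.9 240.7] [28.  32.6] [ 0.5152 -0.0865  0.08  ]
ball [ 0.5211 -0.0866  0.0785] [ 0.5183 -0.0857  0.0785]
blade top ctr scene(665..) [array([ 0.5479, -0.1438,  0.158 ]), array([ 0.4921, -0.1466,  0.158 ])]
blade top top [array([ 0.5502, -0.1452,  0.158 ]), array([ 0.4918, -0.1443,  0.158 ])]
holder [array([ 0.5632, -0.1656,  0.048 ]), array([ 0.4757, -0.1665,  0.048 ])] [array([ 0.5587, -0.1632,  0.048 ]), array([ 0.4829, -0.1636,  0.048 ]), array([ 0.4861, -0.1038,  0.048 ])]
[332.23198863 218.71276754] [330.95225105 239.0696405 ]
[333.76753789 217.53719596] [331.91303757 231.34372838]
```

```bash
python3 -m jog '[{"delta_pos":[0,0,0],"turn":-0.135,"gripper":1},{"delta_pos":[0,0,0],"turn":-0.135,"gripper":1},{"delta_pos":[0,0,0],"turn":-0.136,"gripper":1},{"delta_pos":[-17,-35,0],"turn":0,"gripper":1},{"delta_pos":[-17,-35,0],"turn":0,"gripper":1},{"delta_pos":[-17,-35,0],"turn":0,"gripper":1},{"delta_pos":[-17,-35,0],"turn":0,"gripper":1},{"delta_pos":[-17,-35,0],"turn":0,"gripper":1},{"delta_pos":[-17,-35,0],"turn":0,"gripper":1},{"delta_pos":[-17,-35,0],"turn":0,"gripper":1},{"delta_pos":[-17,-35,0],"turn":0,"gripper":1},{"delta_pos":[-17,-35,0],"turn":0,"gripper":1}]'
python3 -m jog '[{"delta_pos":[-18,-35,0],"turn":0,"gripper":1},{"delta_pos":[-18,-35,0],"turn":0,"gripper":1},{"delta_pos":[-18,-35,0],"turn":0,"gripper":1},{"delta_pos":[-18,-35,0],"turn":0,"gripper":1},{"delta_pos":[-18,-35,0],"turn":0,"gripper":1},{"delta_pos":[-18,-35,0],"turn":0,"gripper":1},{"delta_pos":[-18,-35,0],"turn":0,"gripper":1},{"delta_pos":[-18,-35,0],"turn":0,"gripper":1},{"delta_pos":[-16,-32,0],"turn":0,"gripper":1},{"delta_pos":[0,0,0],"turn":0,"gripper":1},{"delta_pos":[0,0,0],"turn":0,"gripper":1},{"delta_pos":[0,0,0],"turn":0,"gripper":1}]' 50
python3 - <<'E'
from station import *
import cv2,pickle
for n in("wrist","top"):
    c=camera(n);pickle.dump(c,open(f'pics/{n}1.pkl','wb'))
    cv2.imwrite(f'pics/{n}1.png',c['img'][:,:,::-1])
E
```

```text
clock: 1.35
tool_pos: [0.3606, 0.1659, 0.2517]
eef_rot: [3.141, 0.0, -3.141]
wrist_force: [1.1, 0.4, -0.9]
opening: 0.997
gripper_force: 0.0
clock: 2.55
tool_pos: [0.5198, -0.1436, 0.2515]
eef_rot: [3.141, -0.001, -3.141]
wrist_force: [0.8, 0.2, -0.5]
opening: 1.002
gripper_force: 0.0
```

View pics/wrist1.png

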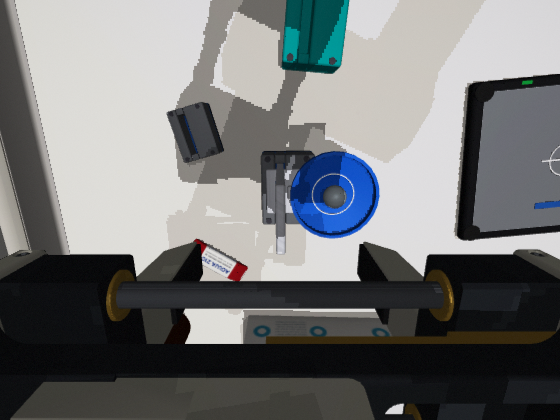

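The wrist view shows the blade as a strip from about (281,165) to (281,253), with the fingers either side of it. The dish centre and ball are at about (333,196).

```bash
python3 - <<'E'
from h import *
from station import *
c=load('wrist1');print((-c['R'].T@c['t']).round(4),c['R'].round(3).tolist())
for n,X in(('top far',[.55,-.145,.158]),('top near',[.49,-.145,.158]),('low near',[.49,-.145,.048]),('dish',[.52,-.087,.08]),('tcp',[.52,-.1436,.251])):print(n,proj(c,X).round(1))
for p in((281,253),(280,237)):print(p,at(c,*p,.158).round(4))
q=c['img'].astype(int);m=((q[:,:,2]-q[:,:,0]>50)&(q[:,:,2]-q[:,:,1]>40)).astype(np.uint8)[140:242,282:385]
k,_=cv2.findContours(m.copy(),0,1);k=max(k,key=len);e=cv2.fitEllipse(k+np.array([[282,140]]));print(e,at(c,*e[0],.08).round(4))
a=cv2.resize(c['img'][140:265,240:390],None,fx=5,fy=4.8,interpolation=0);cv2.imwrite('pics/crop2.png',a[:,:,::-1])
E
```

```text
[ 0.4428 -0.1444  0.3843] [[-0.002, 1.0, 0.001], [0.959, 0.001, 0.285], [0.285, 0.001, -0.959]]
top far [278.5 255.2]
top near [278.6 184.9]
low near [278.8 165. ]
dish [333.3 197.6]
tcp [280.8 280.5]
(281, 253) [ 0.548  -0.1429  0.158 ]
(280, 237) [ 0.5336 -0.1438  0.158 ]
((334.4252014160156, 194.69041442871094), (84.60200500488281, 89.46478271484375), 58.49165725708008) [ 0.5168 -0.086   0.08  ]
```

View pics/crop2.png

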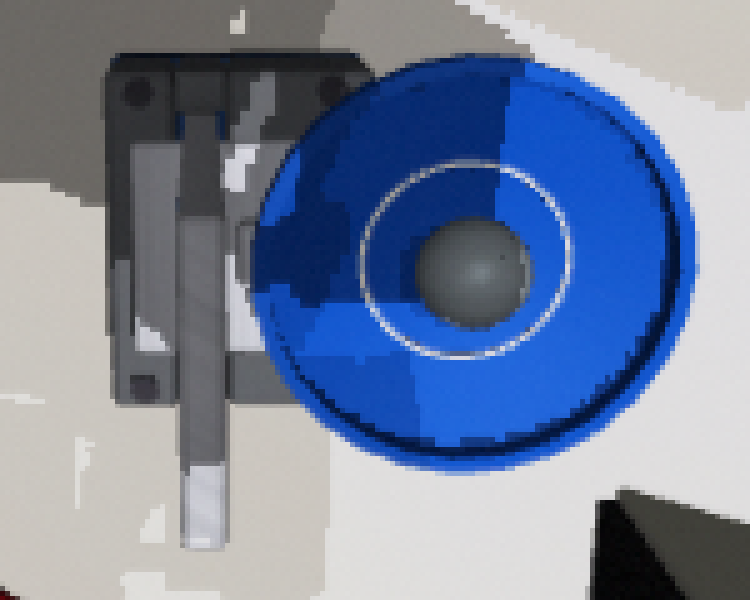

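The blade's top edge is centred at u≈280.4, which gives y≈-0.1435 against the TCP's -0.1436. It is parallel to the tool x axis, so I'll descend about 105 mm and grip.

```bash
python3 -m jog '[{"delta_pos":[0,0,5],"turn":0,"gripper":1},{"delta_pos":[0,0,10],"turn":0,"gripper":1},{"delta_pos":[0,0,15],"turn":0,"gripper":1},{"delta_pos":[0,0,15],"turn":0,"gripper":1},{"delta_pos":[0,0,15],"turn":0,"gripper":1},{"delta_pos":[0,0,15],"turn":0,"gripper":1},{"delta_pos":[0,0,15],"turn":0,"gripper":1},{"delta_pos":[0,0,10],"turn":0,"gripper":1},{"delta_pos":[0,0,5],"turn":0,"gripper":1},{"delta_pos":[0,0,0],"turn":0,"gripper":0.4},{"delta_pos":[0,0,0],"turn":0,"gripper":0.3},{"delta_pos":[0,0,0],"turn":0,"gripper":0.25}]' 10
python3 -m jog '[{"delta_pos":[0,0,0],"turn":0,"gripper":0.2},{"delta_pos":[0,0,0],"turn":0,"gripper":0.17},{"delta_pos":[0,0,0],"turn":0,"gripper":0.15},{"delta_pos":[0,0,0],"turn":0,"gripper":0.14},{"delta_pos":[0,0,0],"turn":0,"gripper":0.13},{"delta_pos":[0,0,0],"turn":0,"gripper":0.12},{"delta_pos":[0,0,0],"turn":0,"gripper":0.11},{"delta_pos":[0,0,0],"turn":0,"gripper":0.10},{"delta_pos":[0,0,0],"turn":0,"gripper":0.09},{"delta_pos":[0,0,0],"turn":0,"gripper":0.08},{"delta_pos":[0,0,0],"turn":0,"gripper":0.07},{"delta_pos":[0,0,0],"turn":0,"gripper":0.05}]' 10
python3 - <<'E'
from station import *
import pickle
for n in("wrist","top"):
    c=camera(n);pickle.dump(c,open(f'pics/{n}2.pkl','wb'))
s=observe();print(s['wrist_force'],s['torque'],s['opening'],s['gripper_force'])
E
```

```text
clock: 3.85
tool_pos: [0.5208, -0.1447, 0.1474]
eef_rot: [-3.141, 0.001, -3.141]
wrist_force: [0.5, -0.6, 0.1]
opening: 0.79
gripper_force: 0.0
clock: 5.05
tool_pos: [0.5204, -0.1443, 0.1468]
eef_rot: [3.141, 0.0, -3.141]
wrist_force: [1.0, 1.3, 1.2]
opening: 0.088
gripper_force: 10.0
[-0.33517305  2.03627634  1.9609954 ] [ 0.47468029 -0.06011303  0.04053955] 0.08814853543076541 10.000699907541275
```

```bash
python3 -m jog '[{"delta_pos":[0,0,0],"turn":0,"gripper":0},{"delta_pos":[0,0,0],"turn":0,"gripper":0},{"delta_pos":[0,0,0],"turn":0,"gripper":0},{"delta_pos":[0,0,0],"turn":0,"gripper":0},{"delta_pos":[0,0,-1],"turn":0,"gripper":0},{"delta_pos":[0,0,-1.5],"turn":0,"gripper":0},{"delta_pos":[0,0,-2],"turn":0,"gripper":0},{"delta_pos":[0,0,-2],"turn":0,"gripper":0},{"delta_pos":[0,0,-2],"turn":0,"gripper":0},{"delta_pos":[0,0,-1],"turn":0,"gripper":0},{"delta_pos":[0,0,-0.5],"turn":0,"gripper":0},{"delta_pos":[0,0,0],"turn":0,"gripper":0}]' 50
python3 - <<'E'
from station import *
import pickle,cv2
for n in("wrist","scene"):
    c=camera(n);pickle.dump(c,open(f'pics/{n}3.pkl','wb'))
cv2.imwrite('pics/crop3.png',np.hstack([cv2.resize(load_,(380,380)) for load_ in []]) if 0 else c['img'])
E
python3 - <<'E'
from h import *
def ball(n):
    c=load(n);return c
a=load('wrist2')['img'];b=load('wrist3')['img'];s=load('scene3')['img']
o=np.hstack([cv2.resize(b[100:300,240:440],(400,400)),cv2.resize(s[200:290,270:360],(400,400))])
cv2.imwrite('pics/crop3.png',o[:,:,::-1])
E
```

```text
clock: 6.35
tool_pos: [0.5204, -0.1446, 0.1569]
eef_rot: [-3.142, 0.0, -3.141]
wrist_force: [-0.7, 1.1, -2.7]
opening: 0.081
gripper_force: 50.0
```

View pics/crop3.png

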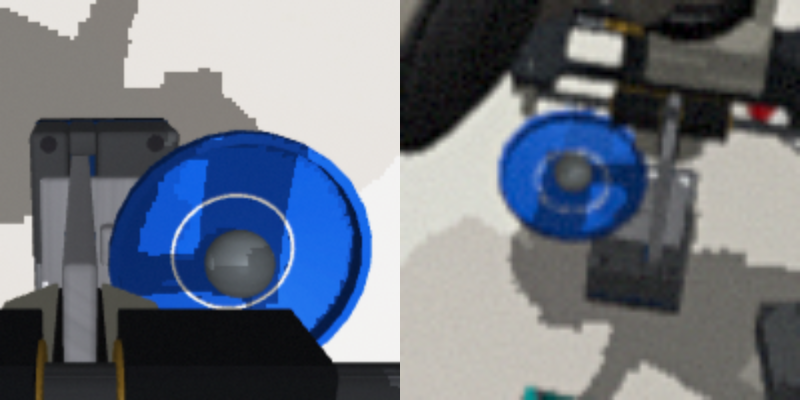

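The carrier is held at 50 N and raised 10 mm, level, with the ball inside the white ring. I'll keep lifting another 45 mm.

```bash
python3 -m jog '[{"delta_pos":[0,0,-1],"turn":0,"gripper":0},{"delta_pos":[0,0,-2],"turn":0,"gripper":0},{"delta_pos":[0,0,-4],"turn":0,"gripper":0},{"delta_pos":[0,0,-6],"turn":0,"gripper":0},{"delta_pos":[0,0,-7],"turn":0,"gripper":0},{"delta_pos":[0,0,-7],"turn":0,"gripper":0},{"delta_pos":[0,0,-7],"turn":0,"gripper":0},{"delta_pos":[0,0,-5],"turn":0,"gripper":0},{"delta_pos":[0,0,-4],"turn":0,"gripper":0},{"delta_pos":[0,0,-2],"turn":0,"gripper":0},{"delta_pos":[0,0,-1],"turn":0,"gripper":0},{"delta_pos":[0,0,0],"turn":0,"gripper":0}]'
python3 - <<'E'
from station import *
from h import *
for n in("wrist","scene"):
    c=camera(n);pickle.dump(c,open(f'pics/{n}4.pkl','wb'))
b=load('wrist4')['img'];s=load('scene4')['img']
o=np.hstack([cv2.resize(b[100:300,240:440],(400,400)),cv2.resize(s[190:280,270:360],(400,400))])
cv2.imwrite('pics/crop4.png',o[:,:,::-1])
c=load('top0')['img'][185:280,160:265]
# panel refinement from unobstructed top view: cross and line
g=load('top0');q=g['img'].astype(int)
m=(q[:,:,2]-q[:,:,0]>40)&(q[:,:,2]-q[:,:,1]>30);m[:205]=0;m[220:]=0;m[:,:195]=0;m[:,228:]=0
v,u=np.nonzero(m);print(at(g,u.mean(),v.mean(),.016),np.polyfit(u,v,1))
w=q[:,:,:].min(2)[215:250,195:230].astype(np.uint8);d=cv2.morphologyEx(w,cv2.MORPH_TOPHAT,np.ones((5,5)))
v,u=np.nonzero(d>40);print(len(u),at(g,u.mean()+195,v.mean()+215,.016),u.min()+195,u.max()+195,v.min()+215,v.max()+215)
E
```

```text
clock: 7.65
tool_pos: [0.5203, -0.1445, 0.2026]
eef_rot: [3.141, -0.0, -3.141]
wrist_force: [-0.1, 0.6, -3.7]
opening: 0.084
gripper_force: 50.0
[0.54558166 0.21699912 0.016     ] [-9.52801767e-02  2.33176059e+02]
1 [0.48744744 0.21025513 0.016     ] 212 212 232 232
```

View pics/crop4.png

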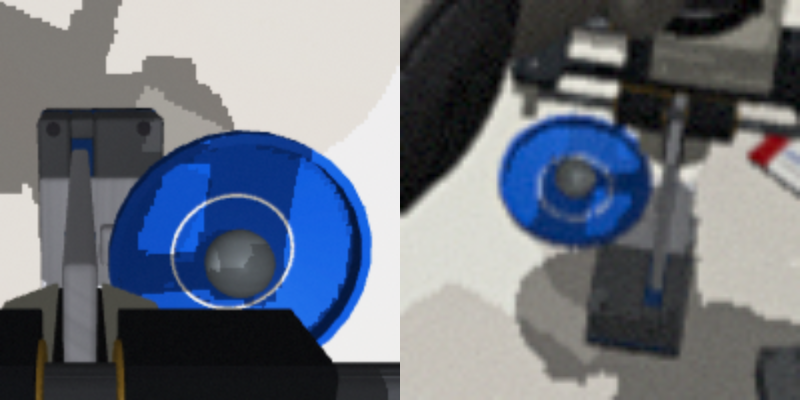

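The blade is fully out of the slot with the ball centred. The panel is yawed by about 0.1 rad: its +x points at π+0.1, its cross is at (0.487,0.210) and its line at (0.546,0.217). I'll carry the dish sideways with gentle ramps.

```bash
python3 -m jog '[{"delta_pos":[0,1,0],"turn":0,"gripper":0},{"delta_pos":[0,2,0],"turn":0,"gripper":0},{"delta_pos":[0,3,0],"turn":0,"gripper":0},{"delta_pos":[0,4,0],"turn":0,"gripper":0},{"delta_pos":[-0.5,5,0],"turn":0,"gripper":0},{"delta_pos":[-0.5,6,0],"turn":0,"gripper":0},{"delta_pos":[-0.5,7,0],"turn":0,"gripper":0},{"delta_pos":[-0.5,8,0],"turn":0,"gripper":0},{"delta_pos":[-0.5,9,0],"turn":0,"gripper":0},{"delta_pos":[-0.5,10,0],"turn":0,"gripper":0},{"delta_pos":[-0.5,11,0],"turn":0,"gripper":0},{"delta_pos":[-0.5,12,0],"turn":0,"gripper":0}]'
python3 -m jog '[{"delta_pos":[-1,12,0],"turn":0,"gripper":0},{"delta_pos":[-1,12,0],"turn":0,"gripper":0},{"delta_pos":[-1,12,0],"turn":0,"gripper":0},{"delta_pos":[-1,12,0],"turn":0,"gripper":0},{"delta_pos":[-1,12,0],"turn":0,"gripper":0},{"delta_pos":[-1,12,0],"turn":0,"gripper":0},{"delta_pos":[-1,12,0],"turn":0,"gripper":0},{"delta_pos":[-1,12,0],"turn":0,"gripper":0},{"delta_pos":[-1,12,0],"turn":0,"gripper":0},{"delta_pos":[-1,12,0],"turn":0,"gripper":0},{"delta_pos":[-1,12,0],"turn":0,"gripper":0},{"delta_pos":[-1,12,0],"turn":0,"gripper":0}]'
python3 -m jog '[{"delta_pos":[-1,12,0],"turn":0,"gripper":0},{"delta_pos":[-1,12,0],"turn":0,"gripper":0},{"delta_pos":[-1,12,0],"turn":0,"gripper":0},{"delta_pos":[-1,12,0],"turn":0,"gripper":0},{"delta_pos":[-1,12,0],"turn":0,"gripper":0},{"delta_pos":[-0.5,12,0],"turn":0,"gripper":0},{"delta_pos":[-0.5,11,0],"turn":0,"gripper":0},{"delta_pos":[-0.5,10,0],"turn":0,"gripper":0},{"delta_pos":[-0.5,9,0],"turn":0,"gripper":0},{"delta_pos":[-0.5,8,0],"turn":0,"gripper":0},{"delta_pos":[-0.5,7,0],"turn":0,"gripper":0},{"delta_pos":[-0.5,6,0],"turn":0,"gripper":0}]'
python3 -m jog '[{"delta_pos":[-0.5,5,0],"turn":0,"gripper":0},{"delta_pos":[0,4,0],"turn":0,"gripper":0},{"delta_pos":[0,3,0],"turn":0,"gripper":0},{"delta_pos":[0,2,0],"turn":0,"gripper":0},{"delta_pos":[0,1,0],"turn":0,"gripper":0},{"delta_pos":[0,0,0],"turn":0,"gripper":0},{"delta_pos":[0,0,0],"turn":0,"gripper":0}]'
python3 - <<'E'
from station import *
from h import *
for n in("wrist","top"):
    c=camera(n);pickle.dump(c,open(f'pics/{n}5.pkl','wb'))
b=load('wrist5')['img'];s=load('top5')['img']
o=np.hstack([cv2.resize(b[100:300,240:440],(400,400)),cv2.resize(load('top0')['img'][190:275,165:260],(400,360))[:,:] if 0 else cv2.resize(load('top0')['img'][188:278,168:258],(400,400),interpolation=2)])
cv2.imwrite('pics/crop5.png',o[:,:,::-1])
E
```

```text
clock: 8.95
tool_pos: [0.5244, -0.0655, 0.2027]
eef_rot: [3.141, 0.0, -3.141]
wrist_force: [-0.1, 0.1, -3.9]
opening: 0.088
gripper_force: 50.0
clock: 10.15
tool_pos: [0.5364, 0.0785, 0.2027]
eef_rot: [3.142, -0.0, -3.141]
wrist_force: [-0.9, -0.6, -4.2]
opening: 0.081
gripper_force: 50.0
clock: 11.35
tool_pos: [0.5448, 0.201, 0.2027]
eef_rot: [3.142, 0.0, -3.141]
wrist_force: [0.2, -0.9, -4.2]
opening: 0.086
gripper_force: 50.0
clock: 12.05
tool_pos: [0.5453, 0.2153, 0.2027]
eef_rot: [-3.142, 0.0, -3.142]
wrist_force: [-0.3, -0.3, -4.4]
opening: 0.087
gripper_force: 50.0
```

View pics/crop5.png

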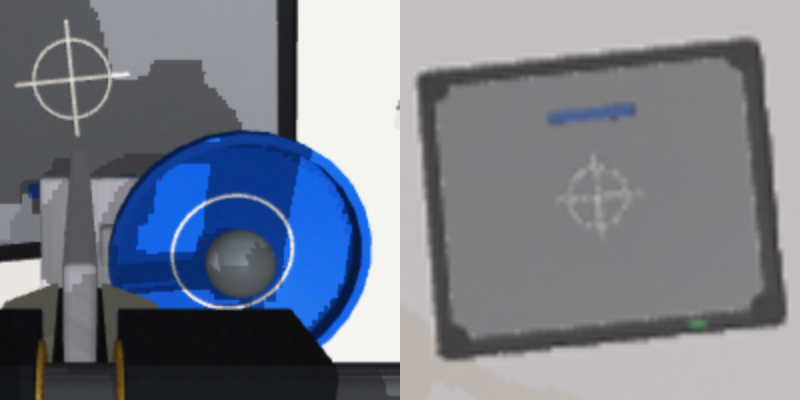

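The ball is still centred. The cross is visible in the wrist picture at crop (72,79), which is about (275.8,139.3) in the full image, and in the clean top picture at about (212.6,231.9). Now the slow turn, -1.68 rad in total.

```bash
python3 -m jog '[{"delta_pos":[0,0,0],"turn":-0.01,"gripper":0},{"delta_pos":[0,0,0],"turn":-0.02,"gripper":0},{"delta_pos":[0,0,0],"turn":-0.03,"gripper":0},{"delta_pos":[0,0,0],"turn":-0.04,"gripper":0},{"delta_pos":[0,0,0],"turn":-0.05,"gripper":0},{"delta_pos":[0,0,0],"turn":-0.06,"gripper":0},{"delta_pos":[0,0,0],"turn":-0.07,"gripper":0},{"delta_pos":[0,0,0],"turn":-0.07,"gripper":0},{"delta_pos":[0,0,0],"turn":-0.07,"gripper":0},{"delta_pos":[0,0,0],"turn":-0.07,"gripper":0},{"delta_pos":[0,0,0],"turn":-0.07,"gripper":0},{"delta_pos":[0,0,0],"turn":-0.07,"gripper":0}]'
python3 -m jog '[{"delta_pos":[0,0,0],"turn":-0.07,"gripper":0},{"delta_pos":[0,0,0],"turn":-0.07,"gripper":0},{"delta_pos":[0,0,0],"turn":-0.07,"gripper":0},{"delta_pos":[0,0,0],"turn":-0.07,"gripper":0},{"delta_pos":[0,0,0],"turn":-0.07,"gripper":0},{"delta_pos":[0,0,0],"turn":-0.07,"gripper":0},{"delta_pos":[0,0,0],"turn":-0.07,"gripper":0},{"delta_pos":[0,0,0],"turn":-0.07,"gripper":0},{"delta_pos":[0,0,0],"turn":-0.07,"gripper":0},{"delta_pos":[0,0,0],"turn":-0.07,"gripper":0},{"delta_pos":[0,0,0],"turn":-0.07,"gripper":0},{"delta_pos":[0,0,0],"turn":-0.07,"gripper":0}]'
python3 -m jog '[{"delta_pos":[0,0,0],"turn":-0.06,"gripper":0},{"delta_pos":[0,0,0],"turn":-0.05,"gripper":0},{"delta_pos":[0,0,0],"turn":-0.04,"gripper":0},{"delta_pos":[0,0,0],"turn":-0.03,"gripper":0},{"delta_pos":[0,0,0],"turn":-0.02,"gripper":0},{"delta_pos":[0,0,0],"turn":-0.01,"gripper":0},{"delta_pos":[0,0,0],"turn":0,"gripper":0},{"delta_pos":[0,0,0],"turn":0,"gripper":0},{"delta_pos":[0,0,0],"turn":0,"gripper":0}]'
python3 - <<'E'
from station import *
from h import *
t=load('top0');w=load('wrist5')
print('cross',at(t,212.6,231.9,.016).round(4),at(w,275.8,139.3,.016).round(4))
for n in("wrist","top","scene"):
    c=camera(n);pickle.dump(c,open(f'pics/{n}6.pkl','wb'))
    q=c['img'].astype(int);m=((q[:,:,2]-q[:,:,0]>50)&(q[:,:,2]-q[:,:,1]>40)).astype(np.uint8)
    k,_=cv2.findContours(m,0,1);k=max(k,key=cv2.contourArea);e=cv2.fitEllipse(cv2.convexHull(k));print(n,np.round(e[0],1),np.round(e[1],1),at(c,*e[0],.135).round(4))
s=observe();print(s['joint_pos'].round(3),s['tool_pos'].round(4),s['eef_rot'].round(3))
b=load('wrist6')['img'];a=load('top6')['img'];d=load('scene6')['img']
o=np.hstack([cv2.resize(b[80:300,210:430],(400,400)),cv2.resize(a[188:278,168:258],(400,400),interpolation=2)])
cv2.imwrite('pics/crop6.png',o[:,:,::-1])
E
```

```text
clock: 13.35
tool_pos: [0.5453, 0.2155, 0.2027]
eef_rot: [3.142, 0.0, -2.507]
wrist_force: [-0.1, -0.0, -3.4]
opening: 0.086
gripper_force: 50.0
clock: 14.55
tool_pos: [0.5454, 0.2155, 0.2028]
eef_rot: [-3.141, 0.0, -1.667]
wrist_force: [-0.9, -1.1, -3.8]
opening: 0.088
gripper_force: 50.0
clock: 15.45
tool_pos: [0.5453, 0.2155, 0.2027]
eef_rot: [-3.142, 0.0, -1.462]
wrist_force: [0.1, -0.6, -3.7]
opening: 0.085
gripper_force: 50.0
cross [0.4877 0.2084 0.016 ] [0.4862 0.2106 0.016 ]
wrist [361.5 223.9] [116.9 129.9] [0.4875 0.2017 0.135 ]
top [195.3 223.7] [ 8.3 11.5] [0.5046 0.2396 0.135 ]
scene [201.7 223.2] [28.1 33.9] [0.4841 0.2079 0.135 ]
[ 0.246  0.494  1.423  0.     1.224 -3.005] [0.5453 0.2155 0.2027] [-3.142  0.    -1.461]
```

View pics/crop6.png

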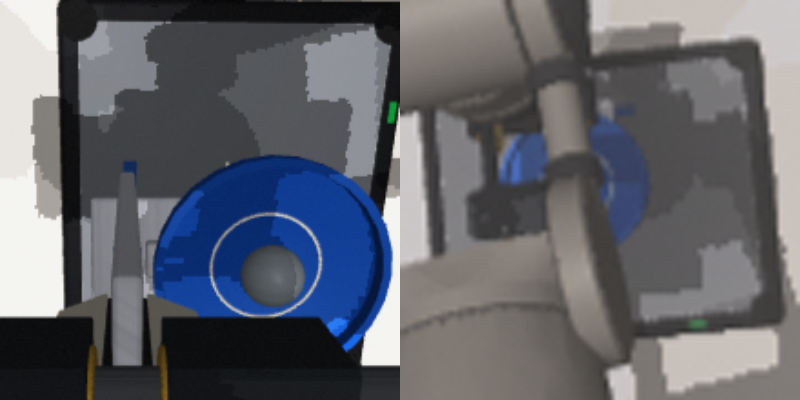

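After the turn the dish is over the panel, parallel to its frame. The blue line shows directly behind the blade's foot (crop (130,165) against (128,170)), and the ball is inside the ring. The dish centre is within about 2 mm of the cross and the foot is about 49 mm above the panel, so I'll settle, check and hand in.

```bash
python3 -m jog '[{"delta_pos":[0,0,0],"turn":0,"gripper":0},{"delta_pos":[0,0,0],"turn":0,"gripper":0},{"delta_pos":[0,0,0],"turn":0,"gripper":0},{"delta_pos":[0,0,0],"turn":0,"gripper":0},{"delta_pos":[0,0,0],"turn":0,"gripper":0},{"delta_pos":[0,0,0],"turn":0,"gripper":0},{"delta_pos":[0,0,0],"turn":0,"gripper":0},{"delta_pos":[0,0,0],"turn":0,"gripper":0},{"delta_pos":[0,0,0],"turn":0,"gripper":0},{"delta_pos":[0,0,0],"turn":0,"gripper":0}]'
python3 - <<'E'
from station import *
from h import *
w=camera('wrist');a=load('wrist6')
print('ball',at(w,360-.3,231-.3,.1355).round(4),'image change',np.abs(w['img'].astype(int)-a['img']).mean().round(2))
print(sign_off())
E
```

```text
clock: 16.6
tool_pos: [0.5453, 0.2155, 0.2028]
eef_rot: [-3.142, 0.0, -1.461]
wrist_force: [0.2, -0.2, -3.8]
opening: 0.087
gripper_force: 50.0
ball [0.4879 0.2068 0.1355] image change 0.91
the job is handed in; nothing more can be done
None
```

The job is handed in with the dish held level and still: by my measurements the ball is within about 4 mm of being directly above the cross, and the blade is over and parallel to the blue line with its foot about 49 mm above the panel. `sign_off()` returned no verdict.

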